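# Check a thin sleeve in the bench caliper

## Task

Take the plain thin-walled sleeve from the rack under the wire shelf with a light grip and lay it gently in the two V rests of the bench caliper, between its jaws. Then let go of it and slide the caliper shut by its sprung thumb block until both jaws press lightly on the sleeve's ends with a few newtons, and leave the caliper closed on it with the block released. The thin sleeve must not be squeezed hard or dropped, and the other stock and bench things stay where they are.

Things in the scene. Friction and masses are not known exactly. Their poses are not given: they have to be found in the camera images.
- sleeve: plain open tube, bare aluminium, 110 mm long, 36 mm outside diameter, walls 3 mm, about 0.1 kg. Origin at its middle on its axis; y along the tube, z up. It starts lying along the rack's y in one of the three saddles (which one varies), its axis 115 mm above the bench. The thin wall is spoilt by a grip over 50 N: use 20 to 40 N.
- rack: fixed stock rack. Three pairs of black V saddles on a timber rail (40 mm wide, 55 mm high) at y = -150, 0 and +150 mm; the two of a pair are 70 mm apart and 8 mm thick, so the middle 60 mm of what lies there is free all round; the tube must rise 15 mm to clear its V. Origin on the bench below the saddle line; x points away from the robot, y along the rail, z up.
- shelf_edge (a point): middle of the front bar of the rack's wire shelf, 325 mm high, 23 mm nearer the robot than the saddle line. The shelf (bars 41 mm apart) reaches back to 149 mm behind the saddle line, on posts at rack y = -300 and +300 mm, so it roofs the saddles: a tool pointing straight down cannot get in; one leaning back 30 to 40 degrees towards the robot can, and draws the part out to the front.
- bolt: bystander: loose steel hex bolt, 124 mm long with its head, shank 30 mm, in another saddle of the rack, axis 111 mm high along y. Origin on its axis. Leave it where it is (within 15 mm).
- collar_shaft: bystander: loose solid steel shaft, 120 mm long, 30 mm diameter with a 48 mm collar at its middle, in the remaining saddle, axis 111 mm high along y. Origin at its middle. Leave it where it is (within 15 mm).
- caliper: fixed bench stand (base 90 x 400 x 12 mm) holding a large caliper on edge, jaws up: its beam runs along y at x = 0, 6 mm thick, upper edge 68 mm high. Origin: middle of the base's underside; x away from the robot, y along the beam, z up. Two black V rests 8 mm thick, within 24 mm of x = 0, tops 94 mm high, stand at y = -140 and -70 mm; clamps 72 mm high at both ends.
- lay_point (a point): where to lay the sleeve's middle: caliper x = 0, y = -93 mm, z = 100 mm (its axis height when resting, along caliper y), clear of both jaws by over 10 mm. It slides easily along the rests; its middle is at caliper y = -105 mm once its end touches the fixed jaw. No part but the rests and the beam is below it within 40 mm sideways, above the 12 mm base.
- fixed_jaw: the caliper's fixed jaw, an upright steel blade 8 mm thick, top 120 mm high, whose flat measuring face looks along +y of the caliper, at caliper y = -160 mm. Origin on the base plane below that face.
- moving_jaw: the matching blade on the slide, its measuring face looking along -y of the caliper, top 120 mm high; it moves with joint slide. Origin on the base plane below that face. More than 15 N from either jaw spoils the sleeve, and so does setting it down on the stand with more than 60 N.
- fixed_face (a point): point on the fixed jaw's measuring face, 100 mm above the bench (height of a resting sleeve's axis).
- moving_face (a point): point on the moving jaw's measuring face, 100 mm above the bench.
- thumb_back (a point): middle of the thumb block's rear face (which looks along +y of the caliper), 95 mm above the bench. The ribbed steel block rides on the beam behind the slide: 16 mm across the beam, 22 mm along it, top 106 mm high; this face is 122 mm behind the moving jaw's face when the spring is relaxed. Push here towards the fixed jaw with shut fingers, or pinch the block from above.
- slide (a joint): position of the slide with the moving jaw along the beam, m: 0 = jaws 170 mm apart, grows as the jaws close (opening = 170 mm - value; 60 mm = closed on the 110 mm sleeve). It starts between 0 and 30 mm, drags with about 1.5 N and stays where it is left.
- thumb (a joint): travel of the thumb block towards the slide against its spring, m: 0 = relaxed, 18 mm = solid stop (past it the push is rigid). 0.6 N per mm: about 2.5 mm moves the empty slide; with the sleeve held between both jaws the jaw force is 0.6 N per mm less 1.5 to 3 N of drag, so 9 to 15 mm is a light, sure contact. It springs back when let go.
- wrench: bystander: loose 200 mm open-ended wrench lying on the bench at the left (leave within 25 mm).
- coupling_nut: bystander: loose steel hexagonal coupling nut standing on the bench at the left, 52 mm across, 75 mm tall (leave within 25 mm).
- tin: bystander: loose tin, 70 mm diameter, 95 mm tall, standing on the bench at the right (leave within 25 mm).
Things that resemble listed ones, but are neither listed nor needed, are in the scene too. Leave any blue or green look-alike of the sleeve alone.

How it is judged:
By the outcome, as a careful person would: the job done as asked, in the order asked, and still so for the second after the job is handed in, with the robot touching nothing.
It also fails if it takes over 64 s, if anything falls off the work surface, if the arm or the gripper's body presses on something with over 40 N, if the wrist force passes 120 N, or if a joint passes its speed limit or range.

## Robot

A 7-joint arm with a two-finger parallel gripper is mounted at the origin on the work surface. World frame = base frame: x ahead of the robot, y to its left, z up, the work surface at z = 0. Lengths are in m, angles in rad, forces in N, time in s.
With the tool pointing down it reaches from about 0.4 to 0.85 m from the base axis. Payload 4.5 kg.
Tool frame: the origin (TCP) lies between the finger pads, 19 mm behind the fingertips; this is the grasp point; z points along the fingers, x is the direction in which the jaws open and shut, and the axes are right-handed (so a half turn about z gives the same grasp; the last joint's range is limited). The gripper opens to 88 mm and grips with 3 to 60 N. Pads are 18 mm wide; open, the fingers measure 123 mm over their backs; the gripper's body (75 mm by 187 mm) begins 45 mm behind the grasp point.
Start: joints at [-1.206, 0.689, -0.195, 1.565, 0.157, 0.902, -0.215], TCP at [0.203, 0.591, 0.257] pointing down, gripper open.
Joint ranges: [-3.01, 3.01], [-0.46, 2.08], [-1.47, 1.51], [0.13, 2.56], [-1, 4.14], [0.04, 2.09], [-2.66, 2.66]. Speed limits (rad/s): [2.57, 2.57, 3.14, 3.14, 3.14, 3.14, 3.14].

## Interface

Orientations are given as a unit quaternion [x, y, z, w].
In Python, from plant import r gives the robot as it stands.
- The arm moves only by the shell command python3 -m pendant 'ROWS' [FORCE]. ROWS is JSON, a list of rows, each a list of 3 entries, a list of its own where there are three numbers: the turn, a rotation vector about the tool's x, y, z in rad, then the shift along the tool's x, y, z in m, then the opening, from 0 (shut) to 1 (fully open). In form: [[[wx, wy, wz], [tx, ty, tz], claw], ...]. A call has 1 to 10 rows; each row is the pose to reach, as a shift and turn from the pose commanded when the call began, along the tool's axes at that moment; what a row does not reach only later rows make up. A row lasts 1/10 s, in which the tool goes at most 50 mm and 8.59 degrees, less where a joint would pass 70% of its speed; a pose out of reach is approached as far as the arm can. A call with a gripper value outside its range is refused whole. The fingers move at their own pace and stop on an object; FORCE is the grip in N (left out, the last holds). Time passes only in rows, so rows that repeat a pose let the fingers close. It gives the time, the measured TCP pose, the force and the opening at its end, in the units of the state.
- r.get_state(): the state, without advancing time (a new reading comes with each control period).
- r.snapshot(name): name is "scene" or "side" or "wrist"; returns a dict with "image" (400x640x3 uint8, red, green, blue), "mtx" (3x3 intrinsics, pixels), "R" (3x3) and "t" (3): a world point X has camera coordinates R X + t; the wrist camera has in their place "T_tool_cam" (4x4, takes a point from camera to tool coordinates, whose origin is the TCP and whose axes are the tool frame's). Camera axes: x right, y down, z forward; pixel columns grow to the right and rows downward; lengths in m; the calibration is good to about 2 mm. A picture is of the moment at which its call begins: read the wrist's pose just before it. There is no depth.
- r.finish_job(): hands the job in, once; it reports no verdict.
The state is a dict: "clock": time; "q": joint angles; "qd": joint speeds; "joint_torque": joint torques, N m; "tool_pos": TCP position; "eef_rot": TCP orientation; "contact_force": force on the tool from outside, world axes, zero at the start; "moment": the same for the moment, N m; "opening": opening from 0.0 (shut) to 1.0 (fully open).
Only numpy, scipy, OpenCV 4.12 (cv2) and the standard library are available. Lean on these libraries where they do the work, as an engineer would, in place of code of your own. Each camera call takes 0.05 s, during which the arm holds its last target. There are 200 camera calls.

## Working session

There is one attempt and no reset: what is moved stays moved. The work goes in short steps, Python scripts to look and compute and a shell command to move; the robot and the scene stay as the last step left them, time stands still between calls to the robot, and variables do not carry over. Pictures are saved under pics/ and viewed, about 8 in all and at most 12, crops included, and the job is handed in when it is done.

```bash
mkdir -p pics; ls; cat > h.py <<'E'
import numpy as np, cv2
from plant import r
from scipy.spatial.transform import Rotation as Ro
np.set_printoptions(precision=4,suppress=True)
def snap(n,f):
    s=r.get_state(); d=r.snapshot(n); d['state']=s
    cv2.imwrite('pics/'+f+'.png',d['image'][:,:,::-1])
    if n=='wrist':
        T=np.eye(4);T[:3,:3]=Ro.from_quat(s['eef_rot']).as_matrix();T[:3,3]=s['tool_pos']
        M=np.linalg.inv(T@np.array(d['T_tool_cam']));d['R']=M[:3,:3];d['t']=M[:3,3]
    np.savez('pics/'+f+'.npz',K=d['mtx'],R=d['R'],t=d['t'])
    return d
def load(f): z=np.load('pics/'+f+'.npz');return z['K'],z['R'],z['t']
def atz(f,uv,z):  # pixel ray at world height z
    K,R,t=load(f);d=R.T@np.linalg.solve(np.array(K),[uv[0],uv[1],1]);c=-R.T@t
    return c+d*(z-c[2])/d[2]
def proj(f,X):
    K,R,t=load(f);p=K@(R@np.array(X)+t);return p[:2]/p[2]
def tri(obs):
    A=[];b=[]
    for f,uv in obs:
        K,R,t=load(f);d=R.T@np.linalg.solve(K,[uv[0],uv[1],1]);d/=np.linalg.norm(d);c=-R.T@t
        P=np.eye(3)-np.outer(d,d);A.append(P);b.append(P@c)
    A=np.vstack(A);b=np.hstack(b);x,res,_,_=np.linalg.lstsq(A,b,rcond=None);return x,res
E
python3 - <<'E'
from h import *
for n in ['scene','side']:
    d=snap(n,n);K,R,t=load(n);print(n,K,-R.T@t,R[2])
s=r.get_state();print(s)
a=[cv2.imread(f'pics/{n}.png') for n in['scene','side']]
E
```

```text
pics
scene [[475.4544   0.     319.9943]
 [  0.     475.4544 199.4105]
 [  0.       0.       1.    ]] [1.3205 0.2129 1.435 ] [-0.5417 -0.1475 -0.8275]
side [[401.7166   0.     319.6761]
 [  0.     401.7166 196.8365]
 [  0.       0.       1.    ]] [ 0.0796 -0.7646  0.7151] [ 0.4333  0.7469 -0.5044]
{'clock': 0.1, 'q': array([-1.2062,  0.6899, -0.1945,  1.5662,  0.1573,  0.9025, -0.2151]), 'qd': array([-0.0015, -0.0023, -0.0002, -0.005 ,  0.0023, -0.0003, -0.0018]), 'joint_torque': array([ -0.0031, -52.8496,  -1.2715, -15.384 ,  -0.0525,   0.0019,
         0.    ]), 'tool_pos': array([0.2029, 0.5906, 0.2567]), 'eef_rot': array([ 0.8139,  0.5811, -0.0006,  0.0005]), 'contact_force': array([0.3739, 0.2864, 0.2353]), 'moment': array([-0.0292, -0.0383,  0.0172]), 'opening': 1.0005194784996374}
```

View pics/scene.png

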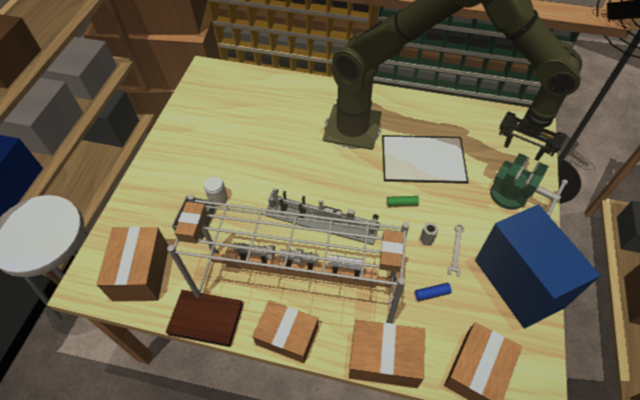

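View pics/side.png

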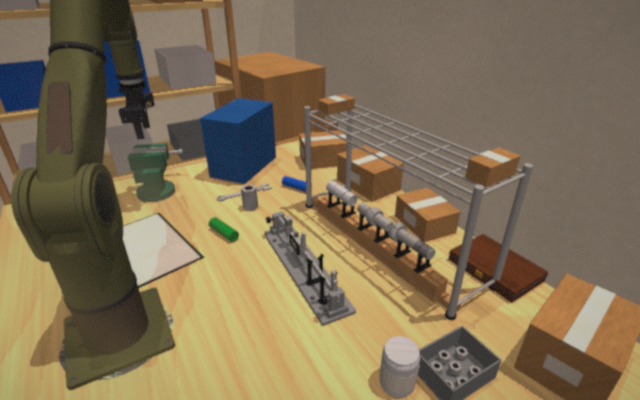

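```bash
python3 - <<'E'
import cv2,numpy as np
a=cv2.imread('pics/side.png')[160:330,255:455];b=cv2.imread('pics/scene.png')[175:295,220:420]
a=cv2.resize(a,(706,600),interpolation=3)
b=cv2.resize(b,(800,480),interpolation=3)
cv2.imwrite('pics/c1.png',a);cv2.imwrite('pics/c2.png',b)
E
```

```text
(no output)
```

View pics/c1.png

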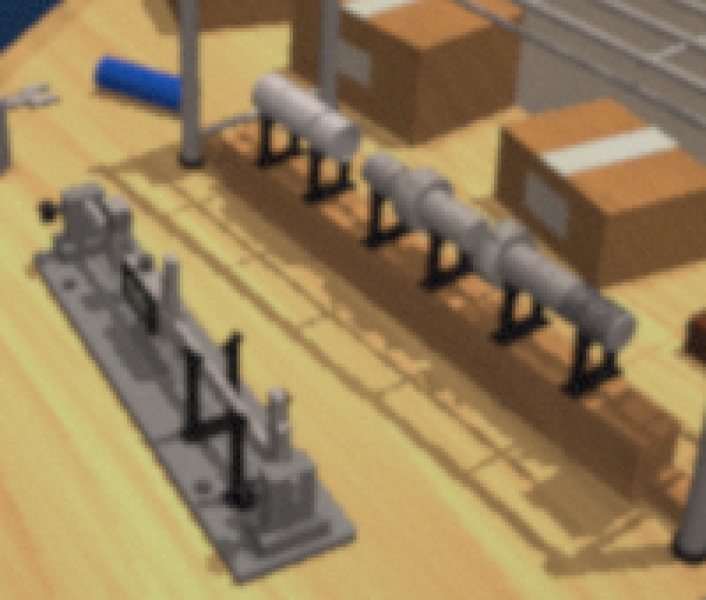

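View pics/c2.png

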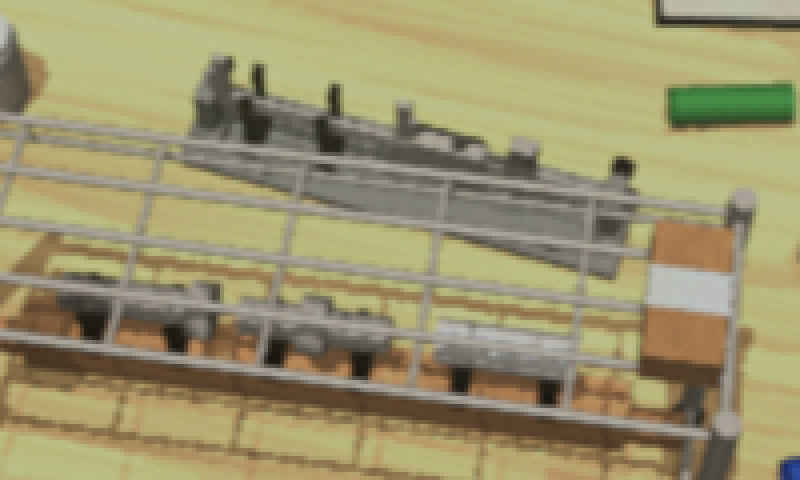

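Candidates in the rack (side view px): (341,192) is a plain tube with no head or collar, so it's the sleeve. (375–390,215) has a collar, so it's the collar shaft. (415,240) has a head at one end, so it's the bolt. The green (223,229) and blue (295,184) tubes are look-alikes. The crops confirm the sleeve is in the +y saddle.

```bash
cat > m.py <<'E'
from h import *
S=lambda u,v:('side',(255+u/3.53,160+v/3.53))
C=lambda u,v:('scene',(220+u/4,175+v/4))
for n,a,b in [('sl far',S(266,97),C(573,358)),('sl near',S(343,137),C(440,347)),('bolt near end',S(620,330),C(60,292)),
 ('fixjaw top',S(278,393),C(222,62)),('movjaw top',S(170,262),C(404,104)),('thumb top',S(117,204),C(524,145)),('base near far corner',S(353,530),C(184,158)),('base far right',S(130,215),C(612,274))]:
    x,res=tri([a,b]);print(n,x,res)
for uv in [S(266,97),S(343,137),C(573,358),C(440,347)]: print(atz(*uv,.115))
for uv in [S(278,393),C(222,62),S(170,262),C(404,104)]: print('jaw',atz(*uv,.12))
for uv in [S(117,204),C(524,145)]: print('th',atz(*uv,.106))
for uv in [S(237,568),S(353,530),S(38,256),C(184,158),C(612,274)]: print('base',atz(*uv,.012))
E
python3 m.py
```

```text
sl far [0.6571 0.1645 0.1098] [0.]
sl near [0.6727 0.0645 0.1144] [0.]
bolt near end [ 0.6938 -0.2387  0.11  ] [0.]
fixjaw top [ 0.4553 -0.1786  0.1147] [0.]
movjaw top [ 0.4627 -0.0179  0.1154] [0.]
thumb top [0.4716 0.087  0.1032] [0.]
base near far corner [ 0.493  -0.214   0.0059] [0.]
base far right [0.5271 0.1787 0.0206] [0.]
[0.6522 0.1566 0.115 ]
[0.6713 0.0654 0.115 ]
[0.6598 0.1647 0.115 ]
[0.6744 0.0634 0.115 ]
jaw [ 0.4519 -0.1838  0.12  ]
jaw [ 0.4589 -0.1771  0.12  ]
jaw [ 0.4601 -0.0244  0.12  ]
jaw [ 0.465  -0.0167  0.12  ]
th [0.4701 0.0825 0.106 ]
th [0.4728 0.0876 0.106 ]
base [ 0.4071 -0.2087  0.012 ]
base [ 0.4899 -0.2195  0.012 ]
base [0.4362 0.175  0.012 ]
base [ 0.4958 -0.2116  0.012 ]
base [0.523 0.178 0.012]
```

```bash
cat >> h.py <<'E'
def ori(yaw,lean):  # tool x along (cos yaw, sin yaw) leaned; z forward-down
    return Ro.from_euler('z',yaw,degrees=True)*Ro.from_euler('y',-lean,degrees=True)*Ro.from_euler('x',180,degrees=True)
def rel(p,Rt,p0=None,R0=None):
    s=r.get_state();p0=s['tool_pos'] if p0 is None else np.array(p0);R0=Ro.from_quat(s['eef_rot']) if R0 is None else R0
    print('turn',(R0.inv()*Rt).as_rotvec(),'shift',R0.inv().apply(np.array(p)-p0))
E
python3 - <<'E'
from h import *
d=snap('wrist','w0');print(np.array(d['T_tool_cam']),d['mtx'])
rel([.38,.10,.36],ori(5.5,38))
E
```

```text
[[ 1.      0.001   0.0006 -0.0006]
 [-0.0012  0.9485  0.3168 -0.0828]
 [-0.0003 -0.3168  0.9485 -0.1277]
 [ 0.      0.      0.      1.    ]] [[279.751    0.     319.2627]
 [  0.     279.751  199.2107]
 [  0.       0.       1.    ]]
turn [-0.378   0.5894  1.1003] shift [-0.4067  0.3269 -0.1026]
```

```bash
python3 -m pendant '[[[-0.038,0.059,0.11],[-0.041,0.033,-0.04],1],[[-0.076,0.118,0.22],[-0.081,0.065,-0.06],1],[[-0.113,0.177,0.33],[-0.122,0.098,-0.08],1],[[-0.151,0.236,0.44],[-0.163,0.131,-0.1],1],[[-0.189,0.295,0.55],[-0.203,0.163,-0.1],1],[[-0.227,0.354,0.66],[-0.244,0.196,-0.1],1],[[-0.265,0.413,0.77],[-0.285,0.229,-0.1],1],[[-0.302,0.472,0.88],[-0.325,0.262,-0.1],1],[[-0.34,0.53,0.99],[-0.366,0.294,-0.1],1],[[-0.378,0.589,1.1],[-0.407,0.327,-0.103],1]]'; python3 - <<'E'
from h import *
rel([.38,.10,.36],ori(5.5,38))
E
```

```text
clock: 1.15
tool_pos: [0.3462, 0.2095, 0.3593]
eef_rot: [0.948, 0.117, 0.295, -0.01]
contact_force: [0.9, 0.1, -0.1]
opening: 0.996
turn [-0.0377  0.0632  0.1379] shift [0.0038 0.1142 0.0087]
```

```bash
python3 -m pendant '[[[0,0,0],[0,0,0],1],[[0,0,0],[0,0,0],1],[[0,0,0],[0,0,0],1]]'; python3 - <<'E'
from h import *
rel([.38,.10,.36],ori(5.5,38))
d=snap('wrist','w1');print(proj('w1',[.665,.113,.115]),[proj('w1',[.46,y,.12]) for y in(-.18,-.02)])
E
```

```text
clock: 1.45
tool_pos: [0.3464, 0.2125, 0.3596]
eef_rot: [0.948, 0.119, 0.294, -0.01]
contact_force: [0.7, 0.2, 0.9]
opening: 0.998
turn [-0.0401  0.0634  0.1424] shift [0.0022 0.1171 0.0083]
[367.8481 235.0989] [array([244.3626, 395.0592]), array([260.3821, 316.3634])]
```

View pics/w1.png

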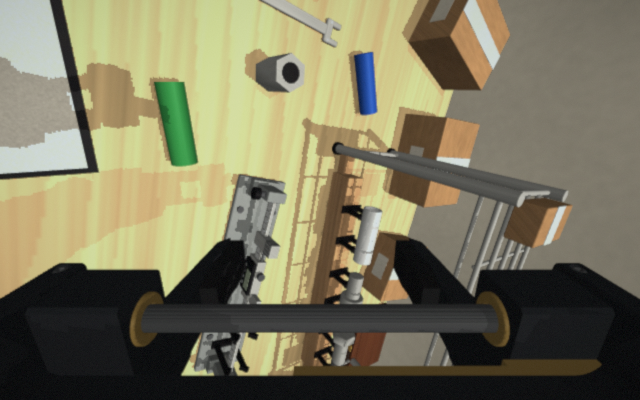

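The wrist view shows the sleeve at about (368,235), with its ends at (372,208) and (365,262). That matches my estimate. The caliper runs along (255,190)–(215,370).

```bash
python3 - <<'E'
from h import *
a=atz('w1',(371.5,208),.115);b=atz('w1',(365,262),.115);print(a,b,(a+b)/2,np.linalg.norm(a-b),np.degrees(np.arctan2(-(a-b)[0],(a-b)[1])))
R=ori(5.5,40);p=np.array([.665,.113,.115])-.15*R.as_matrix()[:,2];print(p);rel(p,R)
E
```

```text
[0.654  0.1691 0.115 ] [0.6791 0.0529 0.115 ] [0.6665 0.111  0.115 ] 0.1188420490389526 12.225521753819477
[0.569  0.1038 0.2299]
turn [-0.0424  0.0982  0.1415] shift [0.0809 0.1505 0.2213]
```

```bash
python3 -m pendant '[[[-0.02,0.05,0.07],[0.02,0.04,0.05],0.75],[[-0.04,0.1,0.14],[0.04,0.08,0.1],0.75],[[-0.04,0.1,0.14],[0.06,0.11,0.15],0.75],[[-0.04,0.1,0.14],[0.075,0.14,0.2],0.75],[[-0.04,0.1,0.14],[0.081,0.15,0.221],0.75],[[-0.04,0.1,0.14],[0.081,0.15,0.221],0.75],[[-0.04,0.1,0.14],[0.081,0.15,0.221],0.75],[[-0.04,0.1,0.14],[0.081,0.15,0.221],0.75]]'; python3 - <<'E'
from h import *
d=snap('wrist','w2');print(proj('w2',[.665,.113,.115]))
E
```

```text
clock: 2.3
tool_pos: [0.48, 0.1391, 0.2804]
eef_rot: [0.939, 0.051, 0.341, -0.011]
contact_force: [0.4, 0.6, 0.0]
opening: 0.749
[342.7472 199.9477]
```

View pics/w2.png

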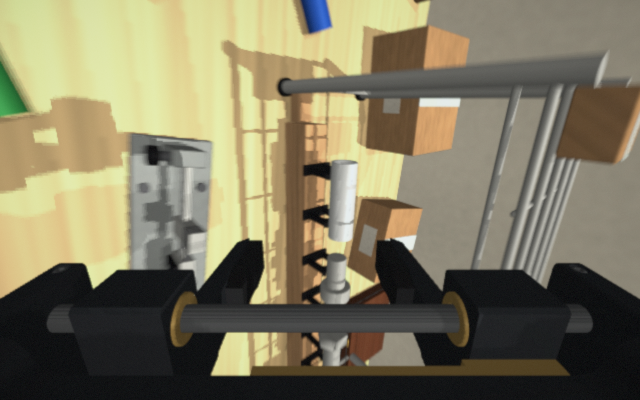

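The sleeve shows its far end at about (344,163) and near end at about (341,238), and it is a plain, open, unmarked tube.

```bash
python3 - <<'E'
from h import *
a=atz('w2',(344,162.5),.115);b=atz('w2',(340.5,239),.115);print(a,b,(a+b)/2,np.linalg.norm(a-b),np.degrees(np.arctan2(-(a-b)[0],(a-b)[1])))
c=(a+b)/2
R=ori(6,40);p=c-.1*R.as_matrix()[:,2];print(p);rel(p,R);print(r.get_state()['q'])
E
```

```text
[0.6591 0.1658 0.115 ] [0.6697 0.0528 0.115 ] [0.6644 0.1093 0.115 ] 0.11352510243730234 5.344014755401778
[0.6005 0.1026 0.1916]
turn [ 0.026   0.0038 -0.0085] shift [0.0311 0.0351 0.1385]
[-0.2017  0.4758 -0.4952  2.4931  2.1985  0.6854 -2.6269]
```

q7 is at -2.63, near its limit, so I'll take the equivalent half-turn grasp.

```bash
python3 -m pendant '[[[0,0,0.14],[0,0,0],0.75],[[0,0,0.28],[0,0,0],0.75],[[0,0,0.42],[0,0,0],0.75]]'; python3 -c "
from h import *
s=r.get_state();print(s['q'],s['tool_pos']);rel([.4,.12,.29],ori(186,-40))"
```

```text
clock: 2.65
tool_pos: [0.4802, 0.1402, 0.2777]
eef_rot: [0.935, -0.099, 0.335, -0.062]
contact_force: [0.0, 0.9, -1.6]
opening: 0.75
[ 0.143   0.6442 -1.1542  2.4808  1.8792  1.0406 -2.649 ] [0.4802 0.1402 0.2777]
turn [ 0.0004 -0.0251  2.8314] shift [-0.0484  0.029  -0.0617]
```

```bash
python3 -m pendant '[[[0,0,-0.14],[0,0,0],0.75],[[0,0,-0.28],[0,0,0],0.75],[[0,0,-0.42],[0,0,0],0.75],[[0,0,-0.56],[0,0,0],0.75],[[0,0,-0.7],[0,0,0],0.75],[[0,0,-0.84],[0,0,0],0.75],[[0,0,-0.98],[0,0,0],0.75],[[0,0,-1.12],[0,0,0],0.75],[[0,0,-1.26],[0,0,0],0.75],[[0,0,-1.4],[0,0,0],0.75]]'; python3 -c "
from h import *
s=r.get_state();print(s['q'],s['tool_pos']);rel([.48,.12,.28],ori(186,-40))"
```

```text
clock: 3.65
tool_pos: [0.4799, 0.1412, 0.2769]
eef_rot: [0.776, 0.531, 0.295, 0.169]
contact_force: [-0.5, 0.1, -0.6]
opening: 0.752
[ 0.0026  0.5512 -0.8803  2.4872  1.9966  0.8687 -1.3513] [0.4799 0.1412 0.2769]
turn [-0.0135  0.0137 -2.041 ] shift [-0.0187  0.0099 -0.0034]
```

```bash
python3 -m pendant '[[[0,0,-0.14],[0,0,0],0.75],[[0,0,-0.28],[0,0,0],0.75],[[0,0,-0.42],[0,0,0],0.75],[[0,0,-0.56],[0,0,0],0.75],[[0,0,-0.7],[0,0,0],0.75],[[0,0,-0.84],[0,0,0],0.75],[[0,0,-0.98],[0,0,0],0.75],[[0,0,-1.02],[0,0,0],0.75]]';python3 -m pendant '[[[0,0,-0.14],[0,0,0],0.75],[[0,0,-0.28],[0,0,0],0.75],[[0,0,-0.42],[0,0,0],0.75],[[0,0,-0.56],[0,0,0],0.75],[[0,0,-0.7],[0,0,0],0.75],[[0,0,-0.84],[0,0,0],0.75],[[0,0,-0.98],[0,0,0],0.75],[[0,0,-1.02],[0,0,0],0.75],[[0,0,-1.02],[0,0,0],0.75]]'; python3 -c "
from h import *
s=r.get_state();print(s['q'],s['tool_pos']);R=ori(185.5,-40);rel(np.array([.6644,.1093,.115])-.1*R.as_matrix()[:,2],R)"
```

```text
clock: 4.45
tool_pos: [0.48, 0.1413, 0.277]
eef_rot: [0.419, 0.842, 0.176, 0.292]
contact_force: [-0.3, -0.6, -0.2]
opening: 0.754
clock: 5.35
tool_pos: [0.4801, 0.1414, 0.2771]
eef_rot: [-0.044, 0.939, 0.012, 0.341]
contact_force: [0.3, 0.4, 0.5]
opening: 0.746
[-0.2908  0.4679 -0.4096  2.5012  2.241   0.6643  0.4461] [0.4801 0.1414 0.2771]
turn [-0.0097 -0.0026  0.0004] shift [-0.0344 -0.0483  0.1405]
```

```bash
python3 -m pendant '[[[-0.01,0,0],[-0.01,-0.02,0.03],0.75],[[-0.01,0,0],[-0.025,-0.04,0.07],0.75],[[-0.01,0,0],[-0.034,-0.048,0.11],0.75],[[-0.01,0,0],[-0.034,-0.048,0.14],0.75],[[-0.01,0,0],[-0.034,-0.048,0.14],0.75],[[-0.01,0,0],[-0.034,-0.048,0.14],0.75],[[-0.01,0,0],[-0.034,-0.048,0.14],0.75]]'; python3 - <<'E'
from h import *
print(r.get_state()['q']);d=snap('wrist','w3');print(proj('w3',[.6644,.1093,.115]))
E
```

```text
clock: 6.05
tool_pos: [0.5985, 0.1033, 0.1924]
eef_rot: [-0.046, 0.939, 0.017, 0.34]
contact_force: [-0.1, -0.5, 0.3]
opening: 0.749
[-0.0718  0.7346 -0.3926  2.3005  2.5217  0.6758  0.4697]
[317.7704 205.4803]
```

View pics/w3.png

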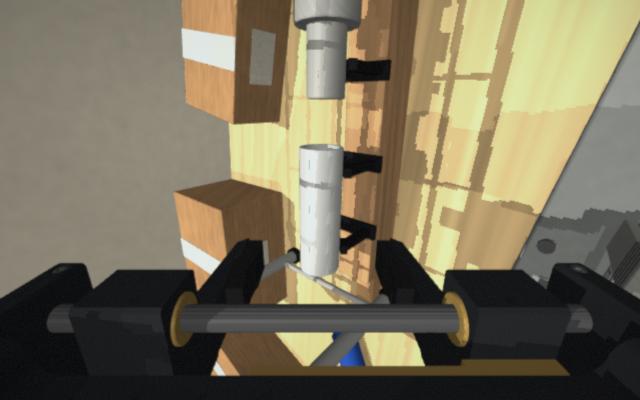

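Wrist view: the tube axis is vertical at u≈320, from v≈149 (−y end) to v≈272 (+y end), and centred between the fingers.

```bash
python3 - <<'E'
from h import *
a=atz('w3',(319.5,272),.115);b=atz('w3',(320.5,149),.115);c=(a+b)/2;yaw=np.degrees(np.arctan2(-(a-b)[0],(a-b)[1]));print(a,b,c,np.linalg.norm(a-b),yaw)
R=ori(180+yaw,-40);rel(c,R)
E
```

```text
[0.656  0.1751 0.115 ] [0.6662 0.0599 0.115 ] [0.6611 0.1175 0.115 ] 0.11559989071160891 5.096196653943709
turn [ 0.0056 -0.0022  0.0064] shift [0.0011 0.008  0.1004]
```

```bash
python3 -m pendant '[[[0,0,0],[0,0.004,0.03],0.75],[[0,0,0],[0.001,0.004,0.06],0.75],[[0,0,0],[0.001,0.004,0.085],0.75],[[0,0,0],[0.001,0.004,0.1],0.75],[[0,0,0],[0.001,0.004,0.1],0.75],[[0,0,0],[0.001,0.004,0.1],0.75]]' 30;python3 -m pendant '[[[0,0,0],[0,0,0],0.5],[[0,0,0],[0,0,0],0.4],[[0,0,0],[0,0,0],0.3],[[0,0,0],[0,0,0],0.3],[[0,0,0],[0,0,0],0.3],[[0,0,0],[0,0,0],0.3]]' 30
python3 -c "
from h import *
s=r.get_state();print(s['q'],s['moment']);R=Ro.from_quat(s['eef_rot']);print(R.as_matrix());print(R.inv().apply([0,0,.03]),R.inv().apply([-.2,0,.06]))"
```

```text
clock: 6.7
tool_pos: [0.6614, 0.113, 0.115]
eef_rot: [-0.045, 0.939, 0.017, 0.34]
contact_force: [-0.2, 0.4, 0.6]
opening: 0.751
clock: 7.3
tool_pos: [0.6621, 0.1128, 0.1147]
eef_rot: [-0.045, 0.939, 0.016, 0.341]
contact_force: [-1.9, -0.7, 4.0]
opening: 0.395
[-0.0681  0.9246 -0.3711  2.1376  2.5769  0.7015  0.4917] [ 0.0169  0.5188 -0.0282]
[[-0.7637 -0.0962  0.6383]
 [-0.0739  0.9954  0.0616]
 [-0.6413 -0.0001 -0.7673]]
[-0.0192 -0.     -0.023 ] [ 0.1143  0.0192 -0.1737]
```

```bash
python3 -m pendant '[[[0,0,0],[-0.004,0,-0.005],0.3],[[0,0,0],[-0.01,0,-0.012],0.3],[[0,0,0],[-0.016,0,-0.019],0.3],[[0,0,0],[-0.016,0,-0.019],0.3],[[0,0,0],[0.007,0.003,-0.038],0.3],[[0,0,0],[0.03,0.006,-0.058],0.3],[[0,0,0],[0.053,0.009,-0.077],0.3],[[0,0,0],[0.076,0.012,-0.096],0.3],[[0,0,0],[0.076,0.012,-0.096],0.3],[[0,0,0],[0.076,0.012,-0.096],0.3]]' 30
python3 -c "
from h import *
s=r.get_state();print(s['q'],s['moment'])
rel([.54,.0,.24],ori(180-4,0))
for n in ['scene','side','wrist']: snap(n,n+'2')
a=[cv2.imread('pics/side2.png')[130:330,240:480],cv2.imread('pics/wrist2.png')]
cv2.imwrite('pics/c3.png',np.vstack([cv2.resize(a[0],(400,333),interpolation=3),cv2.resize(a[1],(400,250))]))
"
```

```text
clock: 8.3
tool_pos: [0.5417, 0.1135, 0.1393]
eef_rot: [-0.046, 0.939, 0.016, 0.34]
contact_force: [0.8, 0.7, -1.5]
opening: 0.392
[-0.1194  0.8851 -0.4632  2.4759  2.5634  0.9992  0.3269] [ 0.0314  0.7555 -0.012 ]
turn [0.0579 0.6937 0.1599] shift [-0.0548 -0.1128 -0.0855]
```

View pics/c3.png

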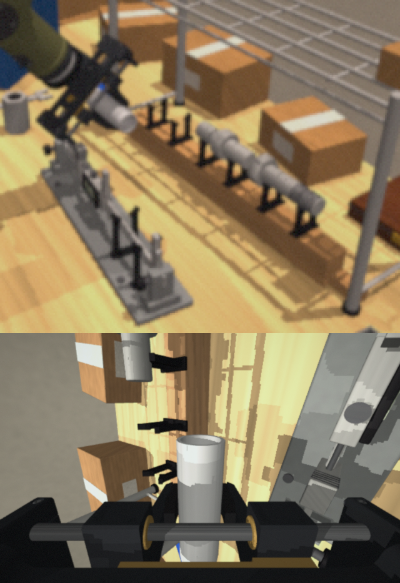

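The sleeve is securely held and drawn out. The bolt and collar shaft are undisturbed.

```bash
python3 -m pendant '[[[0.01,0.12,0.03],[-0.03,-0.02,-0.03],0.3],[[0.02,0.24,0.05],[-0.045,-0.06,-0.06],0.3],[[0.03,0.36,0.08],[-0.055,-0.09,-0.085],0.3],[[0.04,0.48,0.11],[-0.055,-0.113,-0.085],0.3],[[0.05,0.6,0.14],[-0.055,-0.113,-0.085],0.3],[[0.058,0.694,0.16],[-0.055,-0.113,-0.085],0.3],[[0.058,0.694,0.16],[-0.055,-0.113,-0.085],0.3],[[0.058,0.694,0.16],[-0.055,-0.113,-0.085],0.3],[[0.058,0.694,0.16],[-0.055,-0.113,-0.085],0.3]]' 30
python3 -c "
from h import *
s=r.get_state();print(s['q']);rel([.458,-.109,.23],ori(180-4,0))
T=np.linalg.inv(np.array(r.snapshot('wrist')['T_tool_cam']));K=load('w3')[0]
for y in (-.065,-.06,-.055,-.05,-.045):
  X=T@[0,y,0,1];q=K@X[:3];print(y,q[:2]/q[2])"
```

```text
clock: 9.35
tool_pos: [0.5491, -0.0109, 0.2303]
eef_rot: [0.02, 0.987, -0.065, 0.148]
contact_force: [-0.5, -1.4, -0.1]
opening: 0.395
[ 0.079   0.5719 -0.3771  2.086   1.0472  0.4601  1.9421]
turn [-0.1201  0.3021  0.0299] shift [ 0.0852 -0.1025 -0.013 ]
-0.065 [319.0633 148.2733]
-0.06 [319.0545 159.2234]
-0.055 [319.0459 169.9055]
-0.05 [319.0376 180.3294]
-0.045 [319.0295 190.5042]
```

```bash
python3 -m pendant '[[[-0.04,0.1,0.01],[0.025,-0.03,0],0.3],[[-0.08,0.2,0.02],[0.05,-0.06,0],0.3],[[-0.12,0.3,0.03],[0.075,-0.09,-0.01],0.3],[[-0.12,0.302,0.03],[0.085,-0.102,-0.013],0.3],[[-0.12,0.302,0.03],[0.085,-0.102,-0.013],0.3],[[-0.12,0.302,0.03],[0.085,-0.102,-0.013],0.3],[[-0.12,0.302,0.03],[0.085,-0.102,-0.013],0.3],[[-0.12,0.302,0.03],[0.085,-0.102,-0.013],0.3]]' 30
python3 -c "
from h import *
s=r.get_state();print(s['q']);rel([.458,-.109,.23],ori(180-4,0))
snap('wrist','w4')
P=lambda l,z:np.array([.4645+.0698*l,-.016+.9976*l,z])
for l,z in((-.164,.12),(-.14,.094),(-.07,.094),(-.004,.12)):print(l,proj('w4',P(l,z)))"
```

```text
clock: 10.2
tool_pos: [0.4592, -0.1062, 0.2293]
eef_rot: [0.032, 0.999, -0.0, 0.001]
contact_force: [-0.3, 0.2, 0.1]
opening: 0.388
[ 0.5666  0.609  -0.6894  2.0341  0.5983  0.7031  2.5702]
turn [-0.      0.0026  0.0048] shift [ 0.001  -0.0028 -0.0007]
-0.164 [320.8898 118.0895]
-0.14 [320.585  143.7348]
-0.07 [320.0641 213.8535]
-0.004 [319.6277 285.1465]
```

View pics/w4.png

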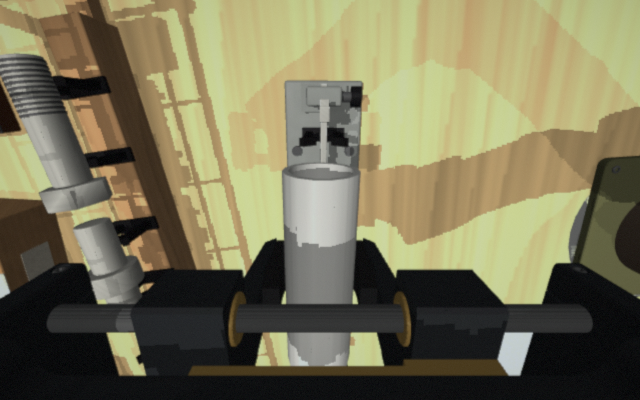

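```bash
python3 -c "
import cv2
a=cv2.imread('pics/w4.png')[70:190,270:380];cv2.imwrite('pics/c4.png',cv2.resize(a,None,fx=5,fy=5,interpolation=2))"
```

```text
(no output)
```

View pics/c4.png

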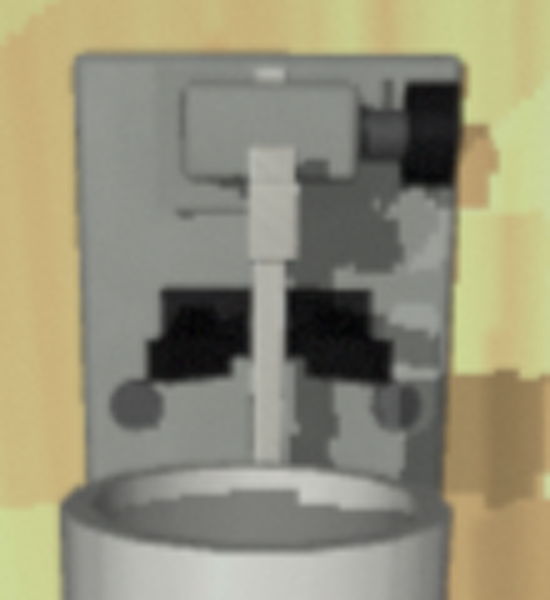

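```bash
python3 - <<'E'
from h import *
d=np.array([.0698,.9976])
for n,uv,z in [('face',(324.4,122.4),.12),('base end',(324,81.8),.012),('rest front top',(323.8,146.3),.094),('rest top back',(323.8,138),.094),('beamtop far',(323.8,162),.068),('bL',(285.5,82),.012),('bR',(362,82),.012),('bL2',(288,165),.012),('bR2',(358.5,165),.012)]:
    p=atz('w4',uv,z);print(n,p,'local',(p[:2]-[.4645,-.016])@d,(p[:2]-[.4645,-.016])@[.9976,-.0698])
E
```

```text
face [ 0.4504 -0.176   0.12  ] local -0.16063953308435078 -0.002899122418143713
base end [ 0.4469 -0.2146  0.012 ] local -0.19934003073122625 -0.0036629363149662756
rest front top [ 0.4519 -0.1531  0.094 ] local -0.1376638077846285 -0.003015917620724959
rest top back [ 0.4514 -0.1607  0.094 ] local -0.14526944708061806 -0.0029309810013711263
beamtop far [ 0.4527 -0.1333  0.068 ] local -0.11784469660968741 -0.003588475646450949
bL [ 0.4908 -0.2172  0.012 ] local -0.19887119852741286 0.040256614506919086
bR [ 0.4037 -0.2116  0.012 ] local -0.19938357413764873 -0.046996393609969093
bL2 [ 0.4975 -0.1215  0.012 ] local -0.10292627604863566 0.040237882584858664
bR2 [ 0.4095 -0.1159  0.012 ] local -0.1034893833921635 -0.04785904886935165
```

```bash
python3 -m pendant '[[[0,0.003,0.005],[0.004,-0.003,0.03],0.3],[[0,0.003,0.005],[0.004,-0.003,0.06],0.3],[[0,0.003,0.005],[0.004,-0.003,0.085],0.3],[[0,0.003,0.005],[0.004,-0.003,0.105],0.3],[[0,0.003,0.005],[0.004,-0.003,0.115],0.3],[[0,0.003,0.005],[0.004,-0.003,0.121],0.3],[[0,0.003,0.005],[0.004,-0.003,0.121],0.3],[[0,0.003,0.005],[0.004,-0.003,0.121],0.3]]' 30; python3 -m pendant '[[[0,0,0],[0,0,0.001],0.3],[[0,0,0],[0,0,0.002],0.3],[[0,0,0],[0,0,0.003],0.3],[[0,0,0],[0,0,0.004],0.3],[[0,0,0],[0,0,0.004],0.3]]' 30
```

```text
clock: 11.05
tool_pos: [0.4549, -0.1103, 0.1087]
eef_rot: [0.036, 0.999, 0.0, -0.0]
contact_force: [1.1, -0.4, -1.0]
opening: 0.396
clock: 11.55
tool_pos: [0.4543, -0.1105, 0.1041]
eef_rot: [0.037, 0.999, 0.0, -0.001]
contact_force: [1.2, -0.8, 0.0]
opening: 0.397
```

```bash
python3 -m pendant '[[[0,0,0],[0,0,0.001],0.3],[[0,0,0],[0,0,0.001],0.3]]' 30;python3 -m pendant '[[[0,0,0],[0,0,0.001],0.3],[[0,0,0],[0,0,0.001],0.3]]' 30;python3 -m pendant '[[[0,0,0],[0,0,0.001],0.3],[[0,0,0],[0,0,0.001],0.3]]' 30;
```

```text
clock: 11.75
tool_pos: [0.4543, -0.1105, 0.1031]
eef_rot: [0.037, 0.999, 0.0, -0.001]
contact_force: [-0.3, 0.1, -0.6]
opening: 0.399
clock: 11.95
tool_pos: [0.4543, -0.1104, 0.102]
eef_rot: [0.037, 0.999, 0.0, -0.001]
contact_force: [-0.3, 0.8, -0.3]
opening: 0.39
clock: 12.15
tool_pos: [0.4544, -0.1104, 0.1011]
eef_rot: [0.037, 0.999, 0.0, -0.001]
contact_force: [1.0, -0.2, -0.7]
opening: 0.39
```

```bash
python3 -m pendant '[[[0,0,0],[0,0,0.001],0.3],[[0,0,0],[0,0,0.001],0.3]]' 30;python3 -m pendant '[[[0,0,0],[0,0,0.001],0.3],[[0,0,0],[0,0,0.001],0.3]]' 30
```

```text
clock: 12.35
tool_pos: [0.4549, -0.1104, 0.1003]
eef_rot: [0.036, 0.999, 0.0, -0.0]
contact_force: [0.4, 0.3, 1.4]
opening: 0.395
clock: 12.55
tool_pos: [0.4552, -0.1105, 0.0998]
eef_rot: [0.036, 0.999, -0.0, 0.0]
contact_force: [1.2, -1.1, 8.1]
opening: 0.392
```

Contact felt at 8 N, so I'll release and rise straight up.

```bash
python3 -m pendant '[[[0,0,0],[0,0,0],0.45],[[0,0,0],[0,0,0],0.55],[[0,0,0],[0,0,0],0.65],[[0,0,0],[0,0,0],0.65],[[0,0,0],[0,0,-0.01],0.65],[[0,0,0],[0,0,-0.04],0.65],[[0,0,0],[0,0,-0.08],0.65],[[0,0,0],[0,0,-0.12],0.65],[[0,0,0],[0,0,-0.13],0.65],[[0,0,0],[0,0,-0.13],0.65]]' 30
python3 - <<'E'
from h import *
s=r.get_state();print(s['q'])
snap('wrist','w5');snap('side','side5');snap('scene','scene5')
a=cv2.imread('pics/side5.png')[190:330,250:370];b=cv2.imread('pics/scene5.png')[180:250,260:390]
cv2.imwrite('pics/c5.png',np.hstack([cv2.resize(a,(514,600),interpolation=3),np.vstack([cv2.resize(b,(286,154),interpolation=3),np.zeros((446,286,3),np.uint8)])]))
rel([.475,.14,.23],ori(176,0))
E
```

```text
clock: 13.55
tool_pos: [0.4552, -0.1108, 0.2302]
eef_rot: [0.037, 0.999, -0.0, 0.001]
contact_force: [0.4, -0.3, -1.2]
opening: 0.652
[ 0.5852  0.6075 -0.7012  2.0395  0.6041  0.7066  2.5638]
turn [-0.0001 -0.0044 -0.0035] shift [-0.0031  0.2516 -0.0022]
```

View pics/c5.png

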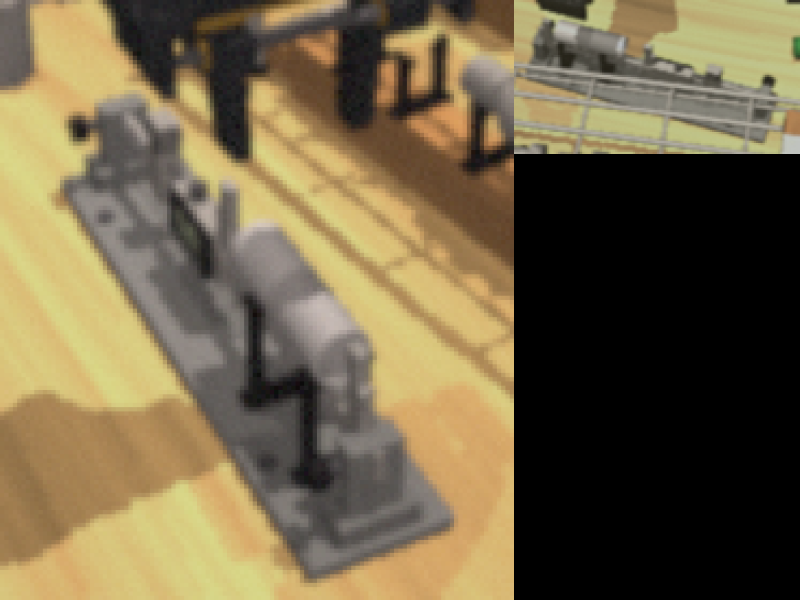

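The sleeve lies in both rests, between the jaws and touching neither. Next I'll shut the fingers, go behind the thumb block and push.

```bash
python3 -m pendant '[[[0,0,0],[0,0.04,0],0.4],[[0,0,0],[0,0.08,0],0.2],[[0,0,0],[0,0.12,0],0],[[0,0,0],[0,0.16,0],0],[[0,0,0],[0,0.2,0],0],[[0,0,0],[0,0.235,0],0],[[0,0,0],[0,0.245,0],0],[[0,0,0],[0,0.245,0],0],[[0,0,0],[0,0.245,0],0],[[0,0,0],[0,0.245,0],0]]' 20
python3 - <<'E'
from h import *
s=r.get_state();print(s['q'],s['opening'])
rel([.4725,.1336,.1],ori(176,0))
snap('wrist','w6')
E
```

```text
clock: 14.7
tool_pos: [0.4722, 0.1314, 0.2285]
eef_rot: [0.038, 0.999, -0.001, -0.002]
contact_force: [-0.6, -1.1, -0.3]
opening: 0.011
[ 0.0469  0.6276 -0.661   1.9787  0.5704  0.7313  2.1039] 0.010549381440123138
turn [-0.0022 -0.003  -0.0061] shift [-0.0006  0.0025  0.1285]
```

```bash
python3 -m pendant '[[[0,0,0],[0,0.003,0.04],0],[[0,0,0],[0,0.003,0.07],0],[[0,0,0],[0,0.003,0.09],0],[[0,0,0],[0,0.003,0.1],0],[[0,0,0],[0,0.003,0.11],0],[[0,0,0],[0,0.003,0.12],0],[[0,0,0],[0,0.003,0.128],0],[[0,0,0],[0,0.003,0.128],0]]'; python3 -m pendant '[[[0,0,0],[0,-0.004,0],0],[[0,0,0],[0,-0.008,0],0],[[0,0,0],[0,-0.012,0],0],[[0,0,0],[0,-0.016,0],0],[[0,0,0],[0,-0.02,0],0],[[0,0,0],[0,-0.02,0],0]]'; python3 -m pendant '[[[0,0,0],[0,-0.003,0],0],[[0,0,0],[0,-0.006,0],0],[[0,0,0],[0,-0.009,0],0],[[0,0,0],[0,-0.012,0],0],[[0,0,0],[0,-0.012,0],0],[[0,0,0],[0,-0.012,0],0]]'
```

```text
clock: 15.55
tool_pos: [0.4722, 0.1367, 0.1006]
eef_rot: [0.037, 0.999, -0.0, -0.001]
contact_force: [-0.8, 0.5, 0.6]
opening: 0.001
clock: 16.15
tool_pos: [0.4709, 0.1159, 0.1012]
eef_rot: [0.037, 0.999, -0.0, -0.001]
contact_force: [-0.6, 0.4, 0.2]
opening: 0.003
clock: 16.75
tool_pos: [0.4701, 0.1052, 0.1012]
eef_rot: [0.036, 0.999, 0.0, -0.001]
contact_force: [-1.0, 1.7, -1.3]
opening: 0.008
```

```bash
python3 -m pendant '[[[0,0,0],[0,-0.003,0],0],[[0,0,0],[0,-0.006,0],0],[[0,0,0],[0,-0.009,0],0],[[0,0,0],[0,-0.012,0],0],[[0,0,0],[0,-0.015,0],0],[[0,0,0],[0,-0.018,0],0],[[0,0,0],[0,-0.021,0],0],[[0,0,0],[0,-0.024,0],0],[[0,0,0],[0,-0.024,0],0]]'; python3 -m pendant '[[[0,0,0],[0,-0.001,0],0],[[0,0,0],[0,-0.002,0],0],[[0,0,0],[0,-0.003,0],0],[[0,0,0],[0,-0.004,0],0],[[0,0,0],[0,-0.005,0],0],[[0,0,0],[0,-0.006,0],0],[[0,0,0],[0,-0.007,0],0],[[0,0,0],[0,-0.008,0],0],[[0,0,0],[0,-0.009,0],0],[[0,0,0],[0,-0.01,0],0]]'; python3 -m pendant '[[[0,0,0],[0,-0.001,0],0],[[0,0,0],[0,-0.002,0],0],[[0,0,0],[0,-0.003,0],0],[[0,0,0],[0,-0.004,0],0],[[0,0,0],[0,-0.004,0],0]]';python3 -c "
from h import *
f=[]
for i in range(6): r.snapshot('side');f.append(r.get_state()['contact_force'])
print(np.mean(f,0),np.std(f,0),r.get_state()['tool_pos'])"
```

```text
clock: 17.65
tool_pos: [0.4683, 0.0802, 0.1011]
eef_rot: [0.037, 0.999, -0.0, -0.001]
contact_force: [0.7, 0.4, -1.2]
opening: 0.003
clock: 18.65
tool_pos: [0.4677, 0.0712, 0.1012]
eef_rot: [0.036, 0.999, 0.0, -0.001]
contact_force: [1.1, 2.1, 0.5]
opening: 0.008
clock: 19.15
tool_pos: [0.4674, 0.0668, 0.1012]
eef_rot: [0.037, 0.999, -0.0, -0.001]
contact_force: [0.9, 2.5, 0.1]
opening: 0.002
[0.7053 1.8779 0.0522] [0.4599 0.6739 0.608 ] [0.4674 0.0671 0.1012]
```

```bash
cat > f.py <<'E'
from h import *
f=[]
for i in range(6): r.snapshot('side');f.append(r.get_state()['contact_force'])
print('F',np.mean(f,0),'tcp',r.get_state()['tool_pos'])
E
python3 -m pendant '[[[0,0,0],[0,-0.001,0],0],[[0,0,0],[0,-0.002,0],0],[[0,0,0],[0,-0.003,0],0],[[0,0,0],[0,-0.004,0],0],[[0,0,0],[0,-0.004,0],0]]'; python3 f.py; python3 -m pendant '[[[0,0,0],[0,-0.001,0],0],[[0,0,0],[0,-0.002,0],0],[[0,0,0],[0,-0.003,0],0],[[0,0,0],[0,-0.004,0],0],[[0,0,0],[0,-0.004,0],0]]';python3 f.py
```

```text
clock: 19.95
tool_pos: [0.467, 0.0628, 0.1012]
eef_rot: [0.037, 0.999, -0.0, -0.001]
contact_force: [0.6, 1.5, -0.1]
opening: 0.005
F [ 0.9737  2.555  -0.0953] tcp [0.4671 0.063  0.1012]
clock: 20.75
tool_pos: [0.4668, 0.0594, 0.1012]
eef_rot: [0.036, 0.999, 0.0, -0.001]
contact_force: [2.1, 4.1, 0.6]
opening: 0.003
F [1.2571 4.0316 0.1504] tcp [0.4668 0.0593 0.1012]
```

```bash
python3 -m pendant '[[[0,0,0],[0,-0.001,0],0],[[0,0,0],[0,-0.002,0],0],[[0,0,0],[0,-0.003,0],0],[[0,0,0],[0,-0.003,0],0]]'; python3 f.py; python3 -m pendant '[[[0,0,0],[0,-0.001,0],0],[[0,0,0],[0,-0.002,0],0],[[0,0,0],[0,-0.002,0],0]]';python3 f.py; python3 -c "
from h import *
for n in ('side','scene','wrist'): snap(n,n+'7')"
```

```text
clock: 21.45
tool_pos: [0.4666, 0.0566, 0.1012]
eef_rot: [0.036, 0.999, 0.001, -0.001]
contact_force: [1.0, 5.1, -0.3]
opening: 0.005
F [1.093  5.6134 0.1987] tcp [0.4666 0.0567 0.1012]
clock: 22.05
tool_pos: [0.4665, 0.0551, 0.1012]
eef_rot: [0.036, 0.999, 0.001, -0.001]
contact_force: [0.8, 6.6, 0.3]
opening: 0.005
F [1.2393 5.7674 0.0882] tcp [0.4665 0.0552 0.1012]
```

```bash
python3 -m pendant '[[[0,0,0],[0,-0.001,0],0],[[0,0,0],[0,-0.002,0],0],[[0,0,0],[0,-0.0025,0],0],[[0,0,0],[0,-0.0025,0],0],[[0,0,0],[0,-0.0025,0],0]]'; python3 f.py; python3 f.py
```

```text
clock: 23.0
tool_pos: [0.4664, 0.0533, 0.1013]
eef_rot: [0.036, 0.999, 0.002, -0.0]
contact_force: [0.3, 6.9, -1.3]
opening: 0.002
F [ 1.0078  6.9498 -0.3245] tcp [0.4664 0.0534 0.1013]
F [ 0.8602  7.2214 -0.4264] tcp [0.4664 0.0534 0.1013]
```

7.1 N on the thumb spring is about 12 mm of compression, so the jaws press with about 4–5.5 N. I'll back off and check.

```bash
python3 -m pendant '[[[0,0,0],[0,0.003,0],0],[[0,0,0],[0,0.007,0],0],[[0,0,0],[0,0.012,0],0],[[0,0,0],[0,0.018,0],0],[[0,0,0],[0,0.026,0],0],[[0,0,0],[0,0.04,0],0],[[0,0,0],[0,0.055,0],0],[[0,0,0],[0,0.055,-0.04],0],[[0,0,0],[0,0.055,-0.08],0],[[0,0,0],[0,0.055,-0.12],0]]'; python3 -m pendant '[[[0,0,0],[0,0.04,-0.03],0],[[0,0,0],[0,0.08,-0.06],0],[[0,0,0],[0,0.11,-0.06],0],[[0,0,0],[0,0.11,-0.06],0],[[0,0,0],[0,0.11,-0.06],0]]'
python3 - <<'E'
from h import *
snap('side','side8');snap('scene','scene8')
a=cv2.imread('pics/side8.png')[150:330,200:460];b=cv2.imread('pics/scene8.png')[165:305,190:470]
cv2.imwrite('pics/c8.png',np.vstack([cv2.resize(a,(490,339),interpolation=3),cv2.resize(b,(490,245),interpolation=3)]))
E
```

```text
clock: 24.6
tool_pos: [0.4696, 0.1078, 0.2224]
eef_rot: [0.036, 0.999, 0.0, -0.002]
contact_force: [1.5, 0.5, -0.9]
opening: 0.007
clock: 25.1
tool_pos: [0.4777, 0.217, 0.2809]
eef_rot: [0.035, 0.999, -0.0, -0.001]
contact_force: [-0.3, -0.1, -0.0]
opening: 0.008
```

View pics/c8.png

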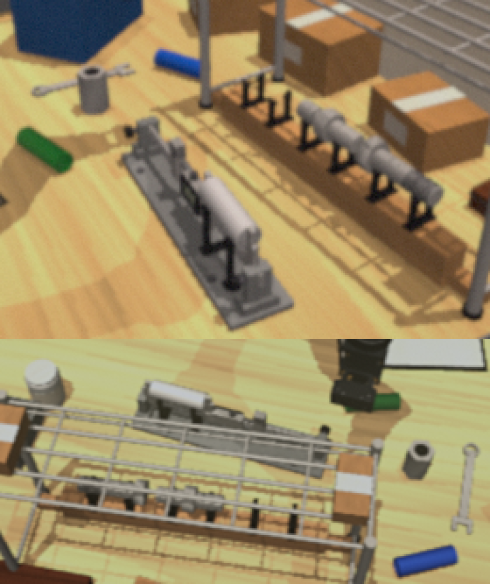

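The last view shows the sleeve in the rests with a jaw at each end, the thumb block sprung back and the arm clear. The bystanders are where they were.

```bash
python3 -c "
from plant import r
print(r.finish_job(), r.get_state()['clock'])"
```

```text
the job is handed in; nothing more can be done
the job is handed in; nothing more can be done
```

The sleeve is lying in the caliper's two V rests with the jaws closed on it, and the job is handed in at about 25 s of the 64 s allowed.

- **Pick-up:** I took the plain sleeve from the +y saddle with a 30 N grip and the tool leaning 40°, then lifted it and drew it out to the front. The first approach ran the last joint close to its limit, so I made a half turn of the wrist before grasping.
- **Laying:** I lowered it onto the rests until I felt about 8 N, then let go. A picture showed it between the jaws and clear of both.
- **Closing:** I pushed the thumb block with shut fingers up to about 7.1 N (averaged). That is about 12 mm of spring travel, so the jaws should press with roughly 4–5.5 N. I then backed off and released the block.

**Last checks:**
- The finger position at the end of the push matched the position calculated for "closed on the 110 mm sleeve" to about 1 mm.
- The final picture shows a jaw at each end of the sleeve, the robot clear, and the bolt, collar shaft, wrench, coupling nut and tin apparently unmoved.
- Jaw force comes from the spring and drag figures, not a direct measurement. I checked the jaw contact and the bystanders by eye only, in an enlarged picture.
- One force reading while squeezing (5.8 N) was about 0.7 N lower than the spring rate predicts, which I put down to sensor noise. The later readings agreed.

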